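# Cover the chopping bowl, mesh the drive handle and keep it pressed

## Robot

A 6-joint arm with a two-finger parallel gripper is mounted at the origin on the work surface. World frame = base frame: x ahead of the robot, y to its left, z up, the work surface at z = 0. Lengths are in m, angles in rad, forces in N, time in s.
With the tool pointing down it reaches from about 0.25 to 0.8 m from the base axis. Payload 8.5 kg.
Tool frame: the origin (TCP) lies between the finger pads; the fingertips stand 11 mm ahead of it and the grasp point (between the pads) lies 8 mm behind it; x points along the fingers, y is the direction in which the jaws open and shut, and the axes are right-handed (so a half turn about x gives the same grasp; the last joint's range is limited). The gripper opens to 85 mm and grips with 20 to 120 N. Pads are 22 mm wide; open, the fingers measure 114 mm over their backs; the gripper's body (76 mm by 85 mm) begins 54 mm behind the grasp point. The pads swing forward as they close: fully open they stand 13 mm farther back than shut.
Start: joints at [1.34, 0.238, -0.013, 1.319, 0, 1.571], TCP at [0.12, 0.511, 0.242] pointing down, gripper open.
Joint ranges: [-2.66, 2.66], [-1.03, 1.9], [-1.14, 1.46], [-1.82, 2.27], [-1.45, 1.34], [-3.14, 3.14]. Speed limits (rad/s): [2.22, 2.22, 2.79, 3.14, 3.14, 3.14].

## Interface

Orientations are given as [roll, pitch, yaw] about the fixed x, y, z axes, in that order (R = Rz(yaw) Ry(pitch) Rx(roll)).
In Python, from plant import observe, camera, camera_info, hand_in gives the robot as it stands.
- The arm moves only by the tool play_rows, never from a script. Its argument "targets" is text: rows parted by semicolons, each of 7 numbers parted by spaces: the shift along the tool's x, y, z in mm, then the turn, a rotation vector about the tool's x, y, z in degrees, then the closure, from 0 (fully open) to 1 (shut). A call has exactly 5 rows; each row is the pose to reach, as a shift and turn from the pose measured when the call began, along the tool's axes at that moment; what a row does not reach only later rows make up. A row lasts 1/8 s, in which the tool goes at most 62.5 mm and 10.7 degrees, less where a joint would pass 70% of its speed; a pose out of reach is approached as far as the arm can. A call with a gripper value outside its range is refused whole. The fingers move at their own pace and stop on an object; "force" is the grip in N (left out, the last holds). Time passes only in rows, so rows that repeat a pose let the fingers close, or fill a call up. It gives the time, the measured TCP pose, the force and the opening at its end, in the units of the state.
- observe(): the state, without advancing time (a new reading comes with each control period).
- camera(name): name is "scene" or "top" or "wrist"; returns (picture, depth): 384x512x3 uint8, red, green, blue; 384x512 float32, m along the optical axis (not along the pixel's ray), 0 where there is no reading.
- camera_info(name): a dict with "K" (3x3 intrinsics, pixels), "view" (4x4, takes a point from world to camera coordinates). Camera axes: x right, y up, looking along -z (the intrinsics and any distortion apply to the point x, -y, -z); pixel columns grow to the right and rows downward; lengths in m; the calibration is good to about 2 mm. A picture is of the moment at which its call begins: read the wrist's pose just before it. camera_info takes no time and is no camera call; for the wrist camera it gives the pose at the moment of the call.
- hand_in(): hands the job in, once; it reports no verdict.
The state is a dict: "clock": time; "q": joint angles; "dq": joint speeds; "joint_torque": joint torques, N m; "eef_pos": TCP position; "eef_rot": TCP orientation; "force": force on the tool from outside, world axes, zero at the start; "ft_torque": the same for the moment, N m; "gripper_width": finger opening in m.
Only numpy, scipy, OpenCV 4.12 (cv2) and the standard library are available. Lean on these libraries where they do the work, as an engineer would, in place of code of your own. Each camera call takes 0.05 s, during which the arm holds its last target.

## Task

Set the loose cover on the chopping bowl so that it sits level on the rim, and let go of it. Then take the drive handle out of its stand, lower its cross-shaped foot through the cover's opening, turn it until it meshes with the slots of the hub and slides fully home, and push on so that the sprung hub goes right down: finish like that, with the gripper still holding the handle pressed down. Leave the other things on the counter where they are.

Things in the scene. Friction and masses are not known exactly. Their poses are not given: they have to be found in the camera images.
- cover: Loose round white cover, 144 mm across, 42 mm high, about 120 g, right way up. Origin: centre of its lower edge, z up. Skirt 126 mm across from 0 to 8 mm (lowest 3 mm taper to 120), plate from 8 to 12 mm, then the grip: a round collar 56 mm outside, 46 mm inside, from 12 to 42 mm. Open right through (46 mm). Its yaw does not matter. Seated, its origin is on the bowl's axis, 8 mm below the rim.
- bowl_rim (a point): Centre of the mouth of the round white chopping bowl, at rim height, 80 mm above the counter; z up. The bowl is fixed, 140 mm outside and 132 mm inside at the rim, so the cover's skirt has 3 mm play all round. The drive hub stands in its middle, its top 4 mm below the rim.
- hub_mouth (a point): Centre of the top of the grey drive hub, 32 mm wide, on the bowl's axis, 76 mm above the counter at rest; moves and turns with the hub. z up. Two slots cross at the centre, along its x and its y, each 8 mm wide, 32 mm long, 16 mm deep to a flat floor. The hub starts at any angle, turns about the vertical with slight friction (0.03 N m) and is sprung (plunger).
- plunger (a joint): How far the hub has been pushed down, m: 0 up at rest, 0.010 at its stop. It stays up until about 5 N press on it, needs about 11 N in all at the stop, and springs back when the push ends.
- handle: Drive handle, 150 mm long, about 160 g, upright, z up. Origin: centre of its lower end. Foot: a cross of two bars along x and y, each 22 x 6 mm, 20 mm high, lowest 3 mm V-shaped. Then a 12 mm shaft; a flange 44 mm across from 85 to 90 mm; a grip block from 90 to 150 mm, 48 mm along x, 28 mm along y (hold across the 28). Home, its origin is 16 mm below hub_mouth, the flange 20 mm above the collar.
- stand: Dark steel stand fixed to the counter: upright tube 46 mm outside, 34 mm inside, 95 mm high, on a foot 80 mm across. Origin: centre of its underside. The handle hangs in it by the flange, upright, foot 10 mm above the counter, with play all round; lift it straight up by 90 mm to clear.
- jar: Bystander: open clear glass jar, 108 mm across, 120 mm high, origin under its centre.
- brown_vase: Bystander: round brown earthenware vase, 74 mm across, 165 mm high, origin under its centre.
- cream_vase: Bystander: tall white rectangular vase, 55 x 62 mm, 180 mm high, origin under its centre.
- cup: Bystander: small white cup, 60 mm across, 60 mm high, origin under its centre.
- brush: Bystander: flat pastry brush with a wooden handle, 170 mm long, lying, handle towards its -x.
- spoon: Bystander: flat wooden rice paddle 160 mm long, 44 mm wide, lying, handle towards its -x.
- dish: Bystander: small blue bowl, 84 mm across, 28 mm high, origin under its centre.
Things that resemble listed ones, but are neither listed nor needed, are in the scene too. What is shaped like the cover but blue, red or turquoise is not meant.

How it is judged:
By the outcome, as a careful person would: the job done as asked, in the order asked, and still so for the second after the job is handed in, while the arm keeps its last pose, push and grip.
It also fails if it takes over 56 s, if anything falls off the work surface, if the arm or the gripper's body presses on something with over 40 N, if the wrist force passes 120 N, or if a joint passes its speed limit or range.

## Working session

There is one attempt and no reset: what is moved stays moved. The work goes in short steps, Python scripts to look and compute and a tool call to move; the robot and the scene stay as the last step left them, time stands still between calls to the robot, and variables do not carry over. Pictures are saved under pics/ and viewed, and the job is handed in when it is done.

Besides the shell and the picture viewer there is one more tool, called after "Request:" as a command line: name --argument value ..., lists and objects as JSON in quotes. play_rows: Moves the arm, as the interface text tells. Its arguments: {"type":"object","properties":{"targets":{"type":"string"},"force":{"type":"number"}},"required":["targets"]}

```bash
ls; mkdir -p pics; python3 - <<'E'
from plant import observe, camera, camera_info
import cv2,numpy as np
s=observe();print(s)
for n in ["scene","top","wrist"]:
    i=camera_info(n)
    p,d=camera(n);cv2.imwrite(f"pics/{n}0.png",p[:,:,::-1]);np.savez(f"{n}0.npz",p=p,d=d,K=i["K"],V=i["view"])
    print(n,i)
E
```

```text
pics
{'clock': 0.0, 'q': array([ 1.33997447e+00,  2.38802931e-01, -1.42908981e-02,  1.31921255e+00,
       -1.52504199e-05,  1.57083184e+00]), 'dq': array([ 7.39060234e-05,  7.05338898e-04, -8.77479764e-04,  2.54759638e-04,
       -2.59291941e-04,  9.55455843e-04]), 'joint_torque': array([ 5.17023291e-04, -5.38780653e+01,  3.46439445e+01,  1.86334545e-02,
        2.16981334e-04, -1.05415009e-05]), 'eef_pos': array([0.12001583, 0.51066328, 0.24165174]), 'eef_rot': array([-1.56066188,  1.5692862 , -1.79151923]), 'force': array([-0.1628522 ,  0.29361082,  0.72963918]), 'ft_torque': array([0.03606361, 0.03578886, 0.03130389]), 'gripper_width': 0.08527029112909898}
scene {'K': array([[388.70183354,   0.        , 252.22133229],
       [  0.        , 388.70183354, 189.51678022],
       [  0.        ,   0.        ,   1.        ]]), 'view': array([[-0.27398663,  0.96161086,  0.01535821, -0.00597722],
       [-0.56527802, -0.17394017,  0.80635326,  0.27871441],
       [ 0.77806946,  0.21224835,  0.59123477, -1.8557261 ],
       [ 0.        ,  0.        ,  0.        ,  1.        ]])}
top {'K': array([[405.03051603,   0.        , 258.18614166],
       [  0.        , 405.03051603, 187.30740618],
       [  0.        ,   0.        ,   1.        ]]), 'view': array([[ 0.01733423, -0.99981351, -0.00851277,  0.16327439],
       [ 0.99395092,  0.01630787,  0.10860766, -0.57452756],
       [-0.10844858, -0.01034391,  0.99404824, -1.15214437],
       [ 0.        ,  0.        ,  0.        ,  1.        ]])}
wrist {'K': array([[320.51976101,   0.        , 257.40331638],
       [  0.        , 320.51976101, 185.81809484],
       [  0.        ,   0.        ,   1.        ]]), 'view': array([[ 0.22830408,  0.97358645, -0.00258397, -0.52374367],
       [-0.93933793,  0.21957352, -0.26349898,  0.03391517],
       [-0.25597167,  0.06258512,  0.96465621, -0.37942722],
       [ 0.        ,  0.        ,  0.        ,  1.        ]])}
```

View pics/scene0.png

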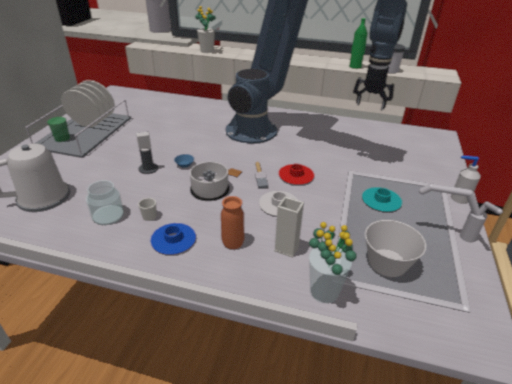

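View pics/top0.png

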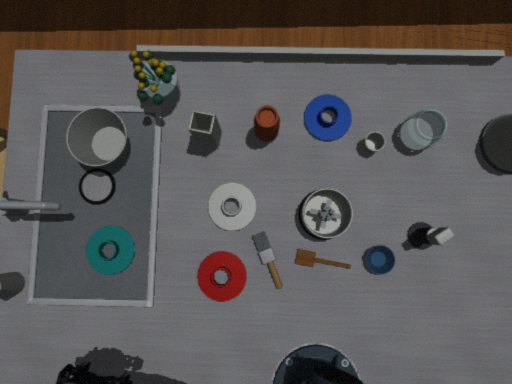

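View pics/wrist0.png

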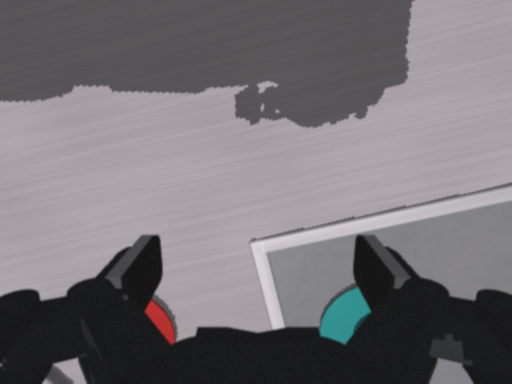

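The top view shows:
- White cover at (232,207). The turquoise (110,250), red (222,276) and blue (327,118) look-alikes aren't meant.
- Bowl with the grey hub at (325,213). The bowl in the sink at (98,137) has no hub.
- Handle in its stand at about (430,236).

I'll confirm these with an enlarged crop and measure.

```bash
cat > h.py <<'E'
import numpy as np,cv2
from scipy.spatial.transform import Rotation as R
def load(f):
    z=np.load(f);return z['p'],z['d'],z['K'],z['V']
def cloud(d,K,V):
    v,u=np.mgrid[:d.shape[0],:d.shape[1]]
    X=(u-K[0,2])/K[0,0]*d; Y=-(v-K[1,2])/K[1,1]*d
    P=np.stack([X,Y,-d],-1)
    T=np.linalg.inv(V); return P@T[:3,:3].T+T[:3,3]
def ray(u,v,K,V,z):
    T=np.linalg.inv(V);r=T[:3,:3]@np.array([(u-K[0,2])/K[0,0],-(v-K[1,2])/K[1,1],-1]);o=T[:3,3]
    return o+r*(z-o[2])/r[2]
def proj(P,K,V):
    c=V[:3,:3]@np.asarray(P,float)+V[:3,3];return K[0,0]*c[0]/-c[2]+K[0,2],K[1,1]*-c[1]/-c[2]+K[1,2]
def circ(xy):
    A=np.c_[2*xy,np.ones(len(xy))];s=np.linalg.lstsq(A,(xy**2).sum(1),rcond=None)[0];return s[:2],np.sqrt(s[2]+s[:2]@s[:2])
def snap(n,tag):
    from plant import camera,camera_info,observe
    i=camera_info(n);p,d=camera(n);cv2.imwrite(f"pics/{n}{tag}.png",p[:,:,::-1]);np.savez(f"{n}{tag}.npz",p=p,d=d,K=i["K"],V=i["view"]);return p,d,i["K"],i["view"]
E
python3 - <<'E'
from h import *
p,d,K,V=load('top0.npz');C=cloud(d,K,V)
def reg(u,v,r): return C[v-r:v+r,u-r:u+r].reshape(-1,3)
for n,u,v,r in [('cover',232,207,32),('bowl',325,213,32),('stand',425,235,30)]:
    Q=reg(u,v,r); h,e=np.histogram(Q[:,2],bins=np.arange(-.02,.2,.004)); print(n,[(round(a,3),int(b)) for a,b in zip(e,h) if b>5])
q=p[165:265,195:475,::-1];cv2.imwrite('pics/crop0.png',cv2.resize(q,None,fx=2.8,fy=2.8,interpolation=3))
p2=load('scene0.npz')[0][120:260,120:330,::-1];cv2.imwrite('pics/crop1.png',cv2.resize(p2,None,fx=3.5,fy=3.5,interpolation=3))
E
```

```text
cover [(np.float64(-0.008), 212), (np.float64(-0.004), 1259), (np.float64(0.0), 842), (np.float64(0.004), 202), (np.float64(0.008), 855), (np.float64(0.012), 508), (np.float64(0.016), 64), (np.float64(0.02), 14), (np.float64(0.028), 6), (np.float64(0.036), 35), (np.float64(0.04), 57)]
bowl [(np.float64(-0.008), 128), (np.float64(-0.004), 1015), (np.float64(0.0), 1032), (np.float64(0.004), 667), (np.float64(0.008), 161), (np.float64(0.012), 77), (np.float64(0.016), 71), (np.float64(0.02), 60), (np.float64(0.024), 36), (np.float64(0.028), 15), (np.float64(0.032), 26), (np.float64(0.036), 67), (np.float64(0.04), 58), (np.float64(0.044), 32), (np.float64(0.048), 69), (np.float64(0.052), 49), (np.float64(0.056), 65), (np.float64(0.06), 59), (np.float64(0.064), 33), (np.float64(0.068), 26), (np.float64(0.072), 82), (np.float64(0.076), 168), (np.float64(0.08), 72), (np.float64(0.084), 7)]
stand [(np.float64(-0.008), 153), (np.float64(-0.004), 1360), (np.float64(0.0), 1172), (np.float64(0.004), 290), (np.float64(0.008), 49), (np.float64(0.012), 11), (np.float64(0.02), 12), (np.float64(0.024), 7), (np.float64(0.028), 10), (np.float64(0.032), 8), (np.float64(0.036), 9), (np.float64(0.04), 6), (np.float64(0.044), 9), (np.float64(0.048), 11), (np.float64(0.056), 10), (np.float64(0.06), 11), (np.float64(0.064), 9), (np.float64(0.068), 6), (np.float64(0.072), 8), (np.float64(0.076), 9), (np.float64(0.08), 13), (np.float64(0.084), 8), (np.float64(0.088), 11), (np.float64(0.092), 12), (np.float64(0.096), 25), (np.float64(0.1), 12), (np.float64(0.104), 10), (np.float64(0.108), 8), (np.float64(0.112), 8), (np.float64(0.116), 11), (np.float64(0.12), 10), (np.float64(0.124), 15), (np.float64(0.128), 10), (np.float64(0.132), 6), (np.float64(0.136), 13), (np.float64(0.14), 12), (np.float64(0.144), 11), (np.float64(0.148), 14), (np.float64(0.152), 25), (np.float64(0.156), 118), (np.float64(0.16), 68)]
```

View pics/crop0.png

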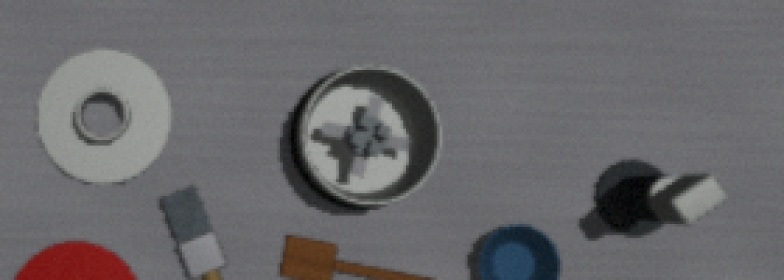

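View pics/crop1.png

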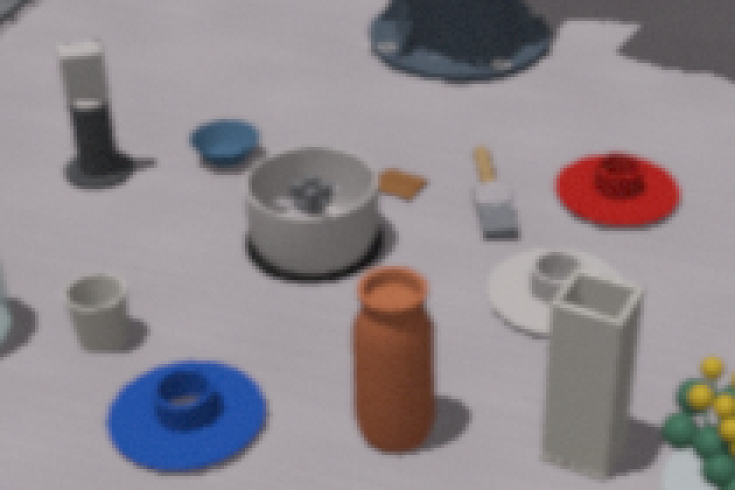

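```bash
python3 - <<'E'
from h import *
p,d,K,V=load('top0.npz');C=cloud(d,K,V)
hsv=cv2.cvtColor(p,cv2.COLOR_RGB2HSV)
for v,u in [(207,215),(207,190),(213,352),(213,322),(237,440),(235,418)]: print(v,u,p[v,u],C[v,u].round(3))
# cover plate contour
m=((p.min(2)>135)&(p.max(2).astype(int)-p.min(2)<25)).astype(np.uint8)
w=np.zeros_like(m);w[175:240,200:265]=m[175:240,200:265]
cs,_=cv2.findContours(w,0,1);c=max(cs,key=cv2.contourArea).reshape(-1,2)
P=np.array([ray(u,v,K,V,.011)[:2] for u,v in c]);print('cover plate',circ(P))
Q=C[175:240,200:265].reshape(-1,3);Q=Q[(Q[:,2]>.034)&(Q[:,2]<.05)];print('collar depth',circ(Q[:,:2]),len(Q))
Q=C[180:245,292:360].reshape(-1,3);Q=Q[(Q[:,2]>.074)&(Q[:,2]<.09)]
c0=np.median(Q[:,:2],0)
for k in range(4):
    r=np.hypot(*(Q[:,:2]-c0).T); S=Q[(r>.06)&(r<.08)];c0,rr=circ(S[:,:2])
print('rim',c0,rr,len(S),np.median(S[:,2]))
H=Q[r<.025];print('hub',np.c_[H.min(0),H.max(0)],H.mean(0),len(H))
Q=C[215:255,400:460].reshape(-1,3);Q=Q[(Q[:,2]>.152)&(Q[:,2]<.17)]
print('grip top',Q.mean(0),len(Q),cv2.minAreaRect(Q[:,:2].astype(np.float32)*1000))
E
```

```text
207 215 [147 150 147] [0.513 0.3   0.012]
207 190 [109 110 112] [ 0.513  0.376 -0.   ]
213 352 [135 137 136] [ 0.499 -0.09   0.077]
213 322 [ 95 101 103] [ 0.498 -0.008  0.069]
237 440 [150 152 147] [ 0.437 -0.295  0.164]
235 418 [10 10 10] [ 0.441 -0.287  0.038]
cover plate (array([0.51766937, 0.24997925]), np.float64(0.06834996800385977))
collar depth (array([0.51634665, 0.24981707]), np.float64(0.025367630142475665)) 99
rim [ 0.49818798 -0.02126582] 0.06761817512119264 240 0.07938413391545596
hub [[ 0.47854862  0.5173652 ]
 [-0.03994681 -0.00367477]
 [ 0.07403598  0.0789388 ]] [ 0.49799959 -0.02275143  0.07619007] 63
grip top [ 0.44028884 -0.30698196  0.1588634 ] 212 ((440.4730224609375, -308.3988952636719), (28.38201141357422, 48.483642578125), 33.4945182800293)
```

```bash
cat >> h.py <<'E'
def tool(s=None):
    if s is None:
        from plant import observe; s=observe()
    return np.array(s['eef_pos']),R.from_euler('xyz',s['eef_rot']).as_matrix(),s
def Rdown(yaw): # jaw (tool y) along yaw, x down
    x=np.array([0,0,-1.]);y=np.array([np.cos(yaw),np.sin(yaw),0]);return np.c_[x,y,np.cross(x,y)]
def go(pos,yawdeg,s=None):
    p,M,s=tool(s)
    sh=M.T@(np.array(pos)-p)*1000
    best=min([Rdown(np.radians(yawdeg))],key=lambda T:0)
    rv=R.from_matrix(M.T@best).as_rotvec(degrees=True)
    print('at',p.round(4),'jawyaw',np.degrees(np.arctan2(M[1,1],M[0,1])).round(2),'xdown',M[:,0].round(4),'q',np.round(s['q'],2),'w',round(s['gripper_width'],4),'F',np.round(s['force'],1),'t',round(s['clock'],2))
    print('shift',sh.round(1),'turn',rv.round(2)); return sh,rv
E
python3 - <<'E'
from h import *
p,M,s=tool();print(M.round(3),s['clock'])
V=load('wrist0.npz')[3];T=np.linalg.inv(V);print('cam in tool',M.T@(T[:3,3]-p)); print((M.T@T[:3,:3]).round(3))
go([.517,.25,.12],-40); go([.517,.25,.12],140)
E
```

```text
[[-0.     0.229  0.973]
 [-0.001  0.973 -0.229]
 [-1.    -0.001  0.   ]] 0.15
cam in tool [-0.13176944 -0.00017463 -0.06750667]
[[ 0.002  0.263 -0.965]
 [ 1.    -0.001  0.001]
 [-0.    -0.965 -0.263]]
at [0.12   0.5108 0.2418] jawyaw 76.78 xdown [-2.e-04 -1.e-03 -1.e+00] q [ 1.34  0.24 -0.01  1.32 -0.    1.57] w 0.0858 F [-0.9  0.1  0.4] t 0.15
shift [ 122.  -162.9  446.1] turn [1.1678e+02 6.0000e-02 4.0000e-02]
at [0.12   0.5108 0.2418] jawyaw 76.78 xdown [-2.e-04 -1.e-03 -1.e+00] q [ 1.34  0.24 -0.01  1.32 -0.    1.57] w 0.0858 F [-0.9  0.1  0.4] t 0.15
shift [ 122.  -162.9  446.1] turn [-6.322e+01 -3.000e-02  6.000e-02]
```

Request:
play_rows --targets "8 -33 89 10 0 0 0; 16 -65 178 20 0 0 0; 24 -98 267 30 0 0 0; 32 -130 357 40 0 0 0; 40 -163 446 50.8 0 0 0" --force 40

```text
clock: 0.78
eef_pos: [0.3816, 0.3385, 0.2155]
eef_rot: [-0.668, 1.57, -1.79]
force: [0.7, -0.1, 0.2]
gripper_width: 0.0857
```

```bash
python3 - <<'E'
from h import *
go([.517,.25,.17],26)
E
```

```text
at [0.3816 0.3385 0.2155] jawyaw 25.7 xdown [-2.e-04 -9.e-04 -1.e+00] q [ 0.73  0.22 -0.1   1.25 -0.    1.85] w 0.0857 F [ 0.7 -0.1  0.2] t 0.78
shift [ 45.6  83.6 138.4] turn [-0.3   0.04  0.03]
```

Request:
play_rows --targets "15 28 46 0 0 0 0; 30 56 92 0 0 0 0; 46 84 138 0 0 0 0; 46 84 138 0 0 0 0; 46 84 138 0 0 0 0"

```text
clock: 1.4
eef_pos: [0.5168, 0.2503, 0.1693]
eef_rot: [-1.308, 1.569, -2.431]
force: [0.3, 0.4, -0.0]
gripper_width: 0.0851
```

```bash
python3 - <<'E'
from h import *
go([.517,.25,.028],26)
p,d,K,V=snap('wrist','1');C=cloud(d,K,V)
Q=C.reshape(-1,3);Q=Q[(Q[:,2]>.03)&(Q[:,2]<.055)&(np.hypot(Q[:,0]-.517,Q[:,1]-.25)<.04)];print('collar',len(Q),np.median(Q[:,2]),circ(Q[:,:2]))
print(proj([.517,.25,.042],K,V))
E
```

```text
at [0.5168 0.2503 0.1693] jawyaw 25.65 xdown [-0.0013 -0.0012 -1.    ] q [ 0.45  0.36 -0.04  1.18 -0.    1.57] w 0.0851 F [ 0.3  0.4 -0. ] t 1.4
shift [141.3   0.3   0.3] turn [-0.35  0.03  0.1 ]
collar 1413 0.04165382262195716 (array([0.51505764, 0.25309853]), np.float64(0.025040366295808407))
(np.float64(258.8420759217502), np.float64(181.62968118260466))
```

View pics/wrist1.png

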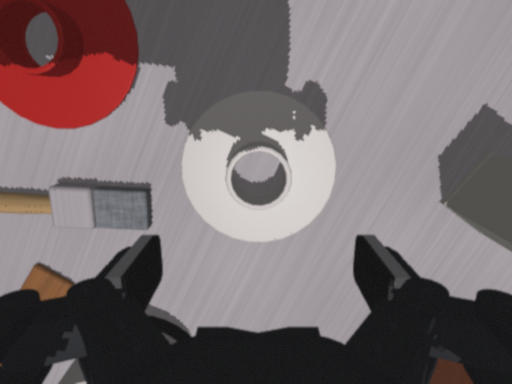

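The picture shows the white cover centred at about (258,170) and its collar ring at (258,179), clear of the brush at left. The two cameras agree to within about 3 mm, so I'll descend and grip.

Request:
play_rows --targets "50 0 -1 0 0 0 0; 95 0 -1.4 0 0 0 0; 130 0 -1.4 0 0 0 0; 141 0 -1.4 0 0 0 0; 141 0 -1.4 0 0 0 0.2" --force 50

```text
clock: 2.08
eef_pos: [0.5154, 0.2527, 0.0292]
eef_rot: [-1.219, 1.57, -2.34]
force: [-0.1, -0.2, 0.1]
gripper_width: 0.0695
```

Request:
play_rows --targets "0 0 0 0 0 0 0.6; 0 0 0 0 0 0 1; 0 0 0 0 0 0 1; 0 0 0 0 0 0 1; 0 0 0 0 0 0 1"

```text
clock: 2.7
eef_pos: [0.5166, 0.2536, 0.0309]
eef_rot: [1.682, 1.568, 0.561]
force: [-0.8, 1.8, 8.0]
gripper_width: 0.0553
```

```bash
python3 - <<'E'
from h import *
go([.498,-.022,.2],0)
E
```

```text
at [0.5166 0.2536 0.0309] jawyaw 25.79 xdown [ 0.002   0.0013 -1.    ] q [ 0.46  0.47 -0.24  0.86  0.    1.58] w 0.0553 F [-0.8  1.8  8. ] t 2.7
shift [-169.5 -136.2  240. ] turn [25.79 -0.05 -0.13]
```

```bash
python3 - <<'E'
from h import *
go([.531,.165,.21],80)
_,_,_,_=0,0,0,0
p,d,K,V=load('top0.npz');C=cloud(d,K,V)
print(C[123,203],C[115,266],C[118,213])
E
```

```text
at [0.5166 0.2536 0.0309] jawyaw 25.79 xdown [ 0.002   0.0013 -1.    ] q [ 0.46  0.47 -0.24  0.86  0.    1.58] w 0.0553 F [-0.8  1.8  8. ] t 2.7
shift [-179.2  -25.1   86. ] turn [-5.421e+01  5.000e-02 -1.300e-01]
[0.74923088 0.33362771 0.0779354 ] [0.75457505 0.15413386 0.14885152] [0.73533275 0.29234154 0.18008105]
```

Request:
play_rows --targets "-30 0 0 0 0 0 1; -75 -3 10 -10 0 0 1; -125 -10 40 -20 0 0 1; -165 -18 65 -30 0 0 1; -179 -25 86 -40 0 0 1"

```text
clock: 3.32
eef_pos: [0.5322, 0.1643, 0.2133]
eef_rot: [0.795, 1.564, 0.377]
force: [1.2, 0.1, -1.2]
gripper_width: 0.0553
```

```bash
python3 - <<'E'
from h import *
go([.531,.165,.21],80)
E
```

```text
at [0.5322 0.1643 0.2133] jawyaw 66.1 xdown [ 0.0065  0.0026 -1.    ] q [ 0.3   0.3  -0.    1.26  0.    0.72] w 0.0553 F [ 1.2  0.1 -1.2] t 3.33
shift [ 3.3  0.1 -1.4] turn [-13.9    0.32  -0.25]
```

Request:
play_rows --targets "3 0 -1 -7 0 0 1; 3 0 -1 -14 0 0 1; 3 0 -1 -14 0 0 1; 3 0 -1 -14 0 0 1; 3 0 -1 -14 0 0 1"

```text
clock: 3.95
eef_pos: [0.5312, 0.1648, 0.2103]
eef_rot: [0.55, 1.564, 0.376]
force: [-0.3, -0.7, -1.0]
gripper_width: 0.0551
```

```bash
python3 - <<'E'
from h import *
go([.498,-.022,.15],0)
p,d,K,V=snap('wrist','2');C=cloud(d,K,V)
Q=C.reshape(-1,3);Q=Q[(Q[:,2]>.073)&(Q[:,2]<.09)];c0=np.array([.498,-.022])
for k in range(4):
    r=np.hypot(*(Q[:,:2]-c0).T); S=Q[(r>.06)&(r<.076)];c0,rr=circ(S[:,:2])
print('rim',c0,rr,len(S),np.median(S[:,2]))
H=Q[r<.02];print('hub',len(H),H.mean(0) if len(H) else 0, np.ptp(H,0))
E
```

```text
at [0.5312 0.1648 0.2103] jawyaw 80.02 xdown [ 0.0064  0.0025 -1.    ] q [ 0.3   0.3  -0.01  1.25  0.    0.47] w 0.0551 F [-0.3 -0.7 -1. ] t 3.95
shift [  59.6 -189.9   -0.7] turn [80.02  0.14 -0.41]
rim [ 0.4970582  -0.01820048] 0.06726101583279524 2267 0.07973788830949086
hub 920 [ 0.49678273 -0.01854432  0.0761023 ] [0.03889655 0.03881441 0.00532809]
```

View pics/wrist2.png

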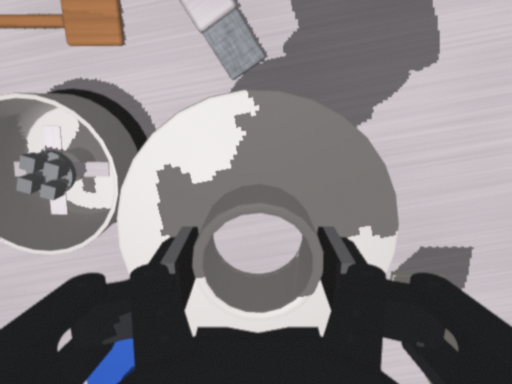

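```bash
python3 - <<'E'
from h import *
p,d,K,V=load('wrist2.npz');C=cloud(d,K,V)
t,M,s=tool()
Q=C.reshape(-1,3)
r=np.hypot(Q[:,0]-t[0],Q[:,1]-t[1])
print(np.histogram(Q[(r<.08)][:,2],bins=np.arange(.17,.24,.003)))
S=Q[(r<.075)&(r>.034)&(Q[:,2]>.18)&(Q[:,2]<.20)]
# plane
A=np.c_[S[:,:2]-t[:2],np.ones(len(S))]
for k in range(4):
    w=np.linalg.lstsq(A,S[:,2],rcond=None)[0];e=S[:,2]-A@w;g=abs(e)<.004;A=A[g];S=S[g]
print('plate plane',w,len(S))
m=np.zeros(d.shape,np.uint8);vv=(abs(C[...,2]-((C[...,:2]-t[:2])@w[:2]+w[2]))<.005)&(np.hypot(C[...,0]-t[0],C[...,1]-t[1])<.09);m[vv]=1
cs,_=cv2.findContours(m,0,1);c=max(cs,key=cv2.contourArea).reshape(-1,2)
P=C[c[:,1],c[:,0]];rr=np.hypot(*(P[:,:2]-t[:2]).T);P=P[(rr>.064)&(rr<.08)&(c[:,1]<225)];print('plate edge',circ(P[:,:2]),len(P))
S=Q[(r<.034)&(Q[:,2]>.212)&(Q[:,2]<.232)];print('collar',circ(S[:,:2]),len(S),np.median(S[:,2]))
E
```

```text
(array([    0,     0,     0,     0,     0,    14, 14843, 19029,   479,
         506,   535,   595,   678,   800,   852,   964,  2712,  2376,
         350,   389,   418,   358,   361]), array([0.17 , 0.173, 0.176, 0.179, 0.182, 0.185, 0.188, 0.191, 0.194,
       0.197, 0.2  , 0.203, 0.206, 0.209, 0.212, 0.215, 0.218, 0.221,
       0.224, 0.227, 0.23 , 0.233, 0.236, 0.239]))
plate plane [0.00619151 0.0007171  0.19124501] 31043
plate edge (array([0.53073065, 0.16474059]), np.float64(0.07089452799097241)) 395
collar (array([0.52934494, 0.16497123]), np.float64(0.025878968350883325)) 7169 0.2207277067417684
```

```bash
python3 - <<'E'
from h import *
go([.4972,-.0184,.14],35)
E
```

```text
at [0.5312 0.1648 0.2102] jawyaw 80.04 xdown [ 0.0064  0.0025 -1.    ] q [ 0.3   0.3  -0.01  1.25  0.    0.47] w 0.0552 F [-0.  -0.5 -0.9] t 4.0
shift [  69.6 -186.6   -2.2] turn [45.04  0.24 -0.32]
```

Request:
play_rows --targets "5 -40 0 9 0 0 1; 20 -90 -1 18 0 0 1; 35 -140 -2 27 0 0 1; 60 -187 -2.2 36 0.2 -0.3 1; 70 -187 -2.2 45 0.2 -0.3 1"

```text
clock: 4.62
eef_pos: [0.4958, -0.0214, 0.1384]
eef_rot: [-1.786, 1.57, -2.755]
force: [0.7, 0.0, -1.5]
gripper_width: 0.0549
```

```bash
python3 - <<'E'
from h import *
go([.4972,-.0184,.11],35)
E
```

```text
at [ 0.4958 -0.0214  0.1384] jawyaw 34.49 xdown [-1.1e-03 -5.0e-04 -1.0e+00] q [-0.04  0.25 -0.28  1.05 -0.    0.93] w 0.0549 F [ 0.7  0.  -1.5] t 4.62
shift [28.4  2.9 -1.7] turn [-0.51 -0.02  0.07]
```

Request:
play_rows --targets "10 3 -1.7 0 0 0 1; 19 3 -1.7 0 0 0 1; 24 3 -1.7 0 0 0 1; 28 3 -1.7 0 0 0 1; 28 3 -1.7 0 0 0 1"

```text
clock: 5.25
eef_pos: [0.4973, -0.0181, 0.1103]
eef_rot: [-1.83, 1.569, -2.798]
force: [-0.3, 0.5, -1.2]
gripper_width: 0.0555
```

```bash
python3 - <<'E'
from h import *
go([.4972,-.0184,.102],35)
E
```

```text
at [ 0.4973 -0.0181  0.1103] jawyaw 34.54 xdown [-1.3e-03 -5.0e-04 -1.0e+00] q [-0.04  0.28 -0.32  0.98 -0.    0.93] w 0.0555 F [-0.3  0.5 -1.2] t 5.25
shift [ 8.3 -0.3  0.2] turn [-0.46 -0.02  0.08]
```

Request:
play_rows --targets "2 0 0 0 0 0 1; 4 0 0 0 0 0 1; 6 0 0 0 0 0 1; 8 0 0 0 0 0 1; 8 0 0 0 0 0 1"

```text
clock: 5.88
eef_pos: [0.4973, -0.0181, 0.1032]
eef_rot: [-1.502, 1.57, -2.47]
force: [-4.3, -0.3, 10.1]
gripper_width: 0.0554
```

```bash
python3 - <<'E'
from h import *
go([.4972,-.0184,.102],35)
E
```

```text
at [ 0.4973 -0.0181  0.1032] jawyaw 34.54 xdown [-6.e-04 -5.e-04 -1.e+00] q [-0.04  0.28 -0.33  0.96 -0.    0.93] w 0.0554 F [-4.3 -0.3 10.1] t 5.88
shift [ 1.2 -0.3  0.2] turn [-0.46  0.    0.04]
```

Contact came at TCP z = 0.103, which matches the height predicted for a seated cover. I'll release and rise.

Request:
play_rows --targets "0 0 0 0 0 0 0.6; 0 0 0 0 0 0 0; 0 0 0 0 0 0 0; 0 0 0 0 0 0 0; -15 0 0 0 0 0 0"

```text
clock: 6.5
eef_pos: [0.4966, -0.0181, 0.1175]
eef_rot: [-2.043, 1.568, -3.011]
force: [0.1, -0.7, 0.2]
gripper_width: 0.0854
```

Request:
play_rows --targets "-40 0 0 0 0 0 0; -80 0 0 0 0 0 0; -110 0 0 0 0 0 0; -120 0 0 0 0 0 0; -120 0 0 0 0 0 0"

```text
clock: 7.12
eef_pos: [0.497, -0.018, 0.2373]
eef_rot: [-2.002, 1.568, -2.97]
force: [0.4, -0.8, 0.2]
gripper_width: 0.0852
```

```bash
python3 - <<'E'
from h import *
go([.44,-.307,.25],33.5)
p,d,K,V=snap('wrist','3');C=cloud(d,K,V)
Q=C.reshape(-1,3);c=np.array([.4972,-.0184]);r=np.hypot(*(Q[:,:2]-c).T)
S=Q[(r<.073)&(r>.034)&(Q[:,2]>.07)&(Q[:,2]<.1)]
A=np.c_[S[:,:2]-c,np.ones(len(S))];print('plate',np.linalg.lstsq(A,S[:,2],rcond=None)[0],len(S))
S=Q[(r<.034)&(Q[:,2]>.109)&(Q[:,2]<.125)];print('collar',circ(S[:,:2]),len(S),np.median(S[:,2]))
S=Q[(r<.02)&(Q[:,2]>.07)&(Q[:,2]<.08)];print('hub',len(S),S.mean(0),cv2.minEnclosingCircle(S[:,:2].astype(np.float32)))
u,v=map(int,proj([*c,.1],K,V));print(u,v)
q=p[v-80:v+80,u-100:u+100,::-1];cv2.imwrite('pics/crop3.png',cv2.resize(q,None,fx=4,fy=4,interpolation=3))
E
```

```text
at [ 0.497  -0.018   0.2373] jawyaw 34.54 xdown [-2.4e-03 -4.0e-04 -1.0e+00] q [-0.04  0.19 -0.08  1.29 -0.    0.93] w 0.0852 F [ 0.4 -0.8  0.2] t 7.12
shift [ -12.5 -210.8  205.7] turn [ 1.04 -0.06  0.13]
plate [-0.00014556 -0.00147985  0.08424747] 14220
collar (array([ 0.49660492, -0.01844188]), np.float64(0.025167297704364103)) 1230 0.11398963792642222
hub 638 [ 0.49749512 -0.0199257   0.07590095] ((0.4972456693649292, -0.01865260861814022), 0.019982846453785896)
258 179
```

View pics/crop3.png

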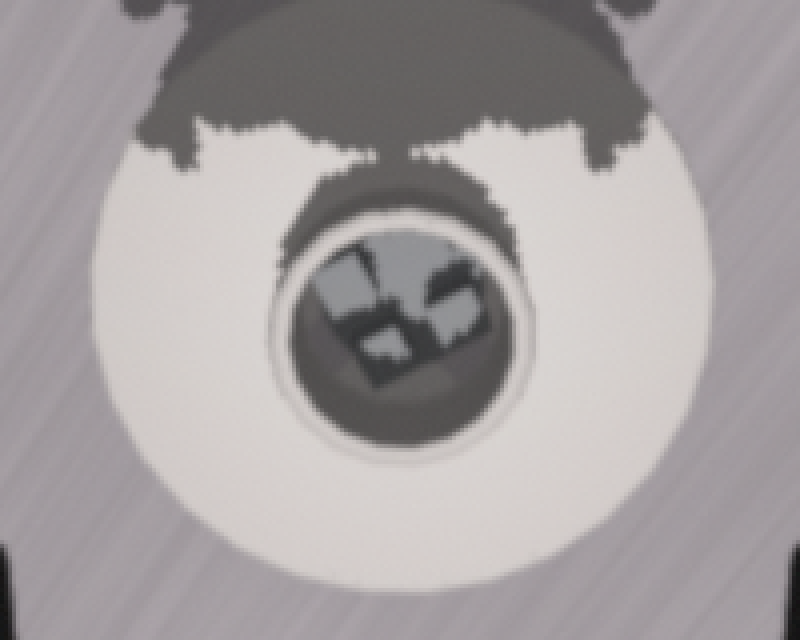

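The cover sits level, with its plate at z = 0.084 and tilt under 0.1°. The grey hub posts show through the opening. I'll get the slot angle from the earlier uncovered view of the hub.

```bash
python3 - <<'E'
from h import *
for f,c in [('wrist2.npz',[.497,-.0184]),('top0.npz',[.498,-.0215])]:
    p,d,K,V=load(f);C=cloud(d,K,V);Q=C.reshape(-1,3);r=np.hypot(*(Q[:,:2]-c).T)
    S=Q[(r<.024)&(Q[:,2]>.073)&(Q[:,2]<.08)]
    # 4-fold symmetry phase of angular distribution
    _,l,ce=cv2.kmeans(S[:,:2].astype(np.float32),4,None,(3,100,1e-7),20,cv2.KMEANS_PP_CENTERS)
    ctr=ce.mean(0);a=np.degrees(np.arctan2(*(ce-ctr).T[::-1]));print(f,'ctr',ctr,'diag angles',np.sort(a),'slots',np.sort((a+45)%90),'rad',np.hypot(*(ce-ctr).T),len(S))
p,d,K,V=load('wrist2.npz');q=p[120:240,0:130,::-1];cv2.imwrite('pics/crop2.png',cv2.resize(q,None,fx=5,fy=5,interpolation=3))
E
```

```text
wrist2.npz ctr [ 0.49710312 -0.01887666] diag angles [-162.43108   -72.46568    17.835224  107.6296  ] slots [62.534317 62.568924 62.62961  62.835224] rad [0.01409965 0.01407603 0.01410527 0.01417079] 994
top0.npz ctr [ 0.49813592 -0.02149925] diag angles [-161.38861  -70.93513   18.32819  107.94463] slots [62.94464 63.32819 63.61139 64.06487] rad [0.014069   0.0139996  0.01393855 0.01421287] 73
```

View pics/crop2.png

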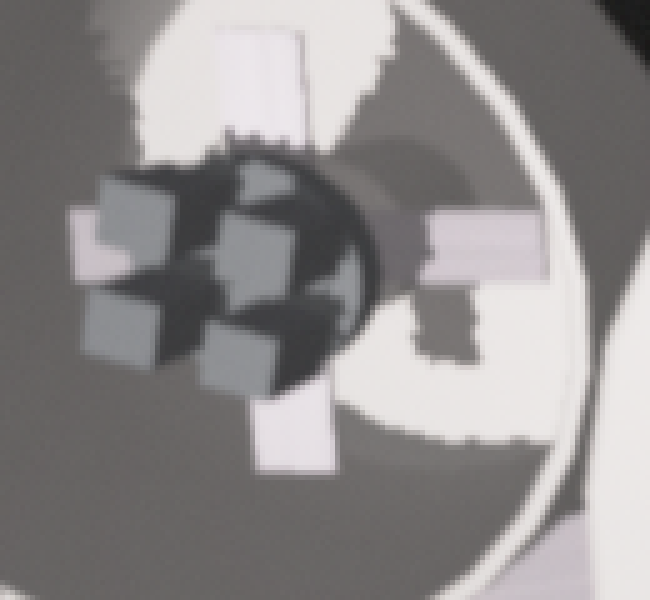

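Both views give slots at about 62.6° (mod 90), with the hub axis at (0.4971, -0.0187). Next I'll move over the handle.

Request:
play_rows --targets "-3 -45 45 1 0 0 0; -6 -88 86 1 0 0 0; -10 -131 128 1 0 0 0; -13 -174 170 1 0 0 0; -13 -211 206 1 0 0 0"

```text
clock: 7.8
eef_pos: [0.4385, -0.3092, 0.2484]
eef_rot: [-2.292, 1.566, 3.005]
force: [1.0, -0.4, -0.5]
gripper_width: 0.0853
```

Request:
play_rows --targets "0 0 0 0 0 0 0; 0 0 0 0 0 0 0; 0 0 0 0 0 0 0; 0 0 0 0 0 0 0; 0 0 0 0 0 0 0"

```text
clock: 8.43
eef_pos: [0.4388, -0.3085, 0.2486]
eef_rot: [-2.266, 1.566, 3.033]
force: [0.5, -0.5, -0.3]
gripper_width: 0.0851
```

```bash
python3 - <<'E'
from h import *
go([.44,-.307,.25],33.5)
p,d,K,V=snap('wrist','4');C=cloud(d,K,V)
Q=C.reshape(-1,3);S=Q[(Q[:,2]>.152)&(Q[:,2]<.17)&(np.hypot(Q[:,0]-.44,Q[:,1]+.307)<.05)]
print(len(S),S.mean(0),cv2.minAreaRect(S[:,:2].astype(np.float32)*1000))
A=np.c_[S[:,:2]-S[:,:2].mean(0),np.ones(len(S))];print(np.linalg.lstsq(A,S[:,2],rcond=None)[0])
E
```

```text
at [ 0.4388 -0.3085  0.2486] jawyaw 33.57 xdown [-5.e-03  5.e-04 -1.e+00] q [-0.61  0.26  0.03  1.35 -0.    0.37] w 0.0851 F [ 0.5 -0.5 -0.3] t 8.43
shift [-1.4  1.8 -0.6] turn [ 0.07 -0.18  0.22]
2421 [ 0.43845374 -0.30549183  0.15973252] ((439.32196044921875, -306.6111755371094), (28.005250930786133, 46.904090881347656), 33.09733200073242)
[ 0.01668339 -0.01881517  0.15973252]
```

View pics/wrist4.png

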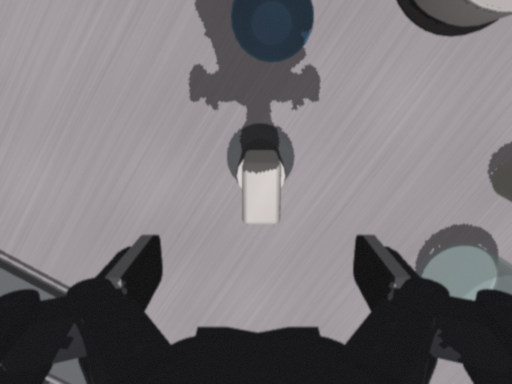

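The handle's white grip is at (261,190), standing in the stand tube at about (260,150), centred between the open fingers. It measures 28 x 47 mm with its top at 0.160, as expected. Descending.

```bash
python3 - <<'E'
from h import *
go([.439,-.3063,.125],33.2)
E
```

```text
at [ 0.4388 -0.3086  0.2486] jawyaw 33.56 xdown [-5.e-03  5.e-04 -1.e+00] q [-0.61  0.26  0.03  1.35 -0.    0.37] w 0.0852 F [ 0.1 -0.4  0.2] t 8.47
shift [123.6   2.   -1.4] turn [ 0.36 -0.18  0.22]
```

Request:
play_rows --targets "40 2 -1.4 0.4 -0.2 0.2 0; 80 2 -1.4 0.4 -0.2 0.2 0; 110 2 -1.4 0.4 -0.2 0.2 0; 123.6 2 -1.4 0.4 -0.2 0.2 0; 123.6 2 -1.4 0.4 -0.2 0.2 0" --force 70

```text
clock: 9.1
eef_pos: [0.4389, -0.3061, 0.1248]
eef_rot: [-2.215, 1.57, 3.076]
force: [1.0, -1.1, -0.5]
gripper_width: 0.0855
```

Request:
play_rows --targets "0 0 0 0 0 0 0.4; 0 0 0 0 0 0 0.6; 0 0 0 0 0 0 1; 0 0 0 0 0 0 1; 0 0 0 0 0 0 1"

```text
clock: 9.72
eef_pos: [0.4393, -0.3064, 0.1255]
eef_rot: [-0.451, 1.57, -1.443]
force: [-0.2, 0.3, 5.1]
gripper_width: 0.0273
```

```bash
python3 - <<'E'
from h import *
go([.439,-.3063,.125],33.2)
E
```

```text
at [ 0.4393 -0.3064  0.1255] jawyaw 33.17 xdown [ 1.e-04 -7.e-04 -1.e+00] q [-0.61  0.32 -0.21  1.04 -0.    0.38] w 0.0273 F [-0.2  0.3  5.1] t 9.72
shift [ 0.5 -0.2 -0.2] turn [-0.03  0.04  0.02]
```

Request:
play_rows --targets "-25 0 0 0 0 0 1; -60 0 0 0 0 0 1; -100 0 0 0 0 0 1; -135 0 0 0 0 0 1; -145 0 0 0 0 0 1"

```text
clock: 10.35
eef_pos: [0.4398, -0.3066, 0.2723]
eef_rot: [0.227, 1.567, -0.765]
force: [0.6, 0.0, -2.6]
gripper_width: 0.0275
```

```bash
python3 - <<'E'
from h import *
go([.4971,-.0187,.27],62.6)
p,d,K,V=snap('wrist','5');C=cloud(d,K,V);t,M,s=tool()
L=(C.reshape(-1,3)-t)@M; u=L
for a in np.arange(-.02,.13,.01):
    S=L[(L[:,0]>a)&(L[:,0]<a+.01)&(abs(L[:,1])<.03)&(abs(L[:,2])<.035)]
    if len(S)>5: print(round(a,3),len(S),'y',S[:,1].min().round(4),S[:,1].max().round(4),np.median(S[:,1]).round(4),'z',np.percentile(S[:,2],[2,50,98]).round(4))
E
```

```text
at [ 0.4398 -0.3066  0.2723] jawyaw 33.17 xdown [ 0.0024 -0.0023 -1.    ] q [-0.61  0.25  0.08  1.4  -0.    0.38] w 0.0275 F [ 0.6  0.  -2.6] t 10.35
shift [   1.7  205.5 -209.7] turn [-2.943e+01  2.000e-01  1.000e-02]
-0.02 1138 y -0.0282 0.0268 -0.0009 z [-0.0232 -0.0219 -0.007 ]
-0.01 926 y -0.0281 0.0268 -0.0005 z [-0.0231 -0.0217 -0.0071]
0.0 566 y -0.0274 0.0259 -0.001 z [-0.0231 -0.0226 -0.0071]
0.01 331 y -0.0147 0.0134 -0.0005 z [-0.0232 -0.0227 -0.0203]
0.02 189 y -0.0216 0.0201 -0.001 z [-0.0227 -0.0089 -0.0042]
0.08 20 y -0.004 0.0032 -0.0008 z [-0.0049 -0.0044 -0.0034]
0.09 135 y -0.0115 0.01 -0.0011 z [-0.0099 -0.0046 -0.0014]
0.1 94 y -0.0112 0.0104 -0.0004 z [-0.0099 -0.0018 -0.0014]
0.11 29 y -0.0113 0.0098 -0.0004 z [-0.01   -0.0018 -0.0014]
```

View pics/wrist5.png

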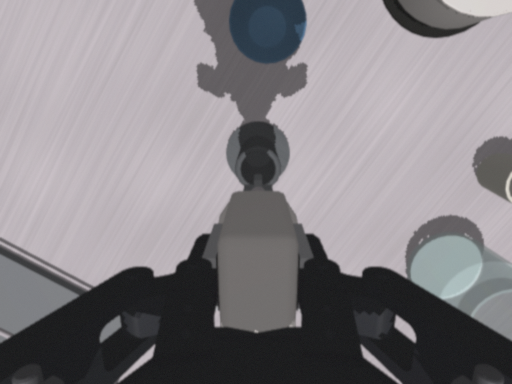

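The handle is held upright, with its foot about 115 mm ahead of the TCP at (0, -0.6, +1.2) mm in the tool frame. Now I'll move over the hub at yaw 62.6°.

```bash
python3 - <<'E'
from h import *
go([.4963,-.0177,.27],62.6)
E
```

```text
at [ 0.4397 -0.3066  0.2722] jawyaw 33.17 xdown [ 0.0022 -0.0022 -1.    ] q [-0.61  0.25  0.08  1.4  -0.    0.38] w 0.0269 F [ 0.9 -1.2 -0.9] t 10.4
shift [   1.7  205.4 -210.9] turn [-2.943e+01  1.800e-01  1.000e-02]
```

Request:
play_rows --targets "0 35 -36 -6 0 0 1; 1 78 -80 -12 0 0 1; 1 120 -123 -18 0 0 1; 2 162 -167 -24 0.2 0 1; 2 195 -200 -29.4 0.2 0 1"

```text
clock: 11.02
eef_pos: [0.493, -0.0302, 0.268]
eef_rot: [-2.832, 1.568, 2.977]
force: [0.8, 0.8, -2.5]
gripper_width: 0.0272
```

```bash
python3 - <<'E'
from h import *
go([.4963,-.0177,.24],62.6)
E
```

```text
at [ 0.493  -0.0302  0.268 ] jawyaw 62.81 xdown [-2.7e-03  5.0e-04 -1.0e+00] q [-0.06  0.18 -0.02  1.37  0.    0.41] w 0.0272 F [ 0.8  0.8 -2.5] t 11.03
shift [28.  12.7 -2.7] turn [ 0.21 -0.15  0.05]
```

Request:
play_rows --targets "0 6 -1.5 0.2 -0.1 0 1; 5 12.7 -2.7 0.2 -0.1 0 1; 18 12.7 -2.7 0.2 -0.1 0 1; 25 12.7 -2.7 0.2 -0.1 0 1; 25 12.7 -2.7 0.2 -0.1 0 1"

```text
clock: 11.65
eef_pos: [0.4958, -0.0185, 0.2421]
eef_rot: [-2.523, 1.568, -3.003]
force: [0.9, 0.3, -2.0]
gripper_width: 0.0271
```

```bash
python3 - <<'E'
from h import *
go([.4963,-.0177,.195],62.6)
p,d,K,V=snap('wrist','6')
cv2.imwrite('pics/crop6.png',cv2.resize(p[100:260,160:360,::-1],None,fx=4,fy=4,interpolation=3))
C=cloud(d,K,V);t,M,s=tool();L=(C.reshape(-1,3)-t)@M
for a in [.09,.1,.11]:
    S=L[(L[:,0]>a)&(L[:,0]<a+.01)&(abs(L[:,1])<.014)&(abs(L[:,2])<.02)]
    print(len(S),S[:,1].min(),S[:,1].max(),np.percentile(S[:,2],[1,50,98]))
Q=C.reshape(-1,3);r=np.hypot(Q[:,0]-.497,Q[:,1]+.0185);S=Q[(r<.034)&(Q[:,2]>.109)&(Q[:,2]<.118)];print('collar',circ(S[:,:2]),len(S))
E
```

```text
at [ 0.4958 -0.0185  0.2421] jawyaw 62.52 xdown [-2.7e-03 -4.0e-04 -1.0e+00] q [-0.04  0.19 -0.08  1.31 -0.    0.44] w 0.0271 F [ 0.9  0.3 -2. ] t 11.65
shift [47.1  1.   0.2] turn [-0.08 -0.13  0.09]
131 -0.011625714213827977 0.009987256001818816 [-0.01082919 -0.00565568 -0.00214621]
99 -0.011192924040559328 0.010302692325250523 [-0.01075393 -0.00264041 -0.00227678]
31 -0.011459632569651709 0.00982819738560345 [-0.01070749 -0.00255622 -0.0021274 ]
collar (array([ 0.49623888, -0.01875863]), np.float64(0.025184925185012596)) 756
```

View pics/crop6.png

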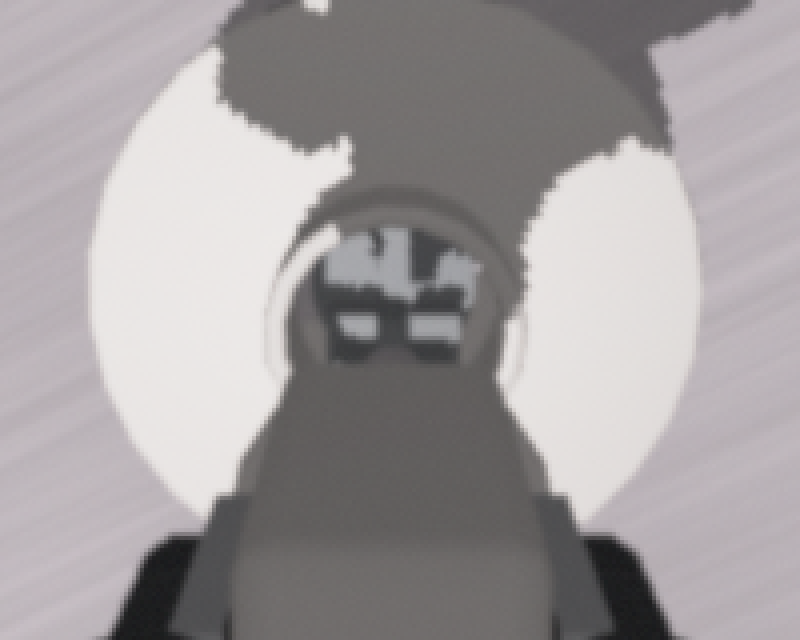

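```bash
python3 - <<'E'
from h import *
p,d,K,V=load('wrist6.npz');C=cloud(d,K,V);t,M,s=tool()
Q=C.reshape(-1,3);r=np.hypot(Q[:,0]-.4971,Q[:,1]+.0188);S=Q[(r<.0225)&(Q[:,2]>.0725)&(Q[:,2]<.08)]
L=(S-t)@Rdown(np.radians(62.6))
print(len(L));print('y',np.histogram(L[:,1]*1000,bins=np.arange(-24,24,1)));print('z',np.histogram(L[:,2]*1000,bins=np.arange(-24,24,1)))
E
```

```text
442
y (array([ 0,  0,  0,  0,  0,  0,  0,  8, 25, 17, 16, 17, 22, 22, 18, 19, 19,
       18, 18,  0,  0,  0,  0,  0,  0,  0,  0,  0, 19, 24, 27, 18, 22, 18,
       17, 16, 18, 23, 21,  0,  0,  0,  0,  0,  0,  0,  0]), array([-24, -23, -22, -21, -20, -19, -18, -17, -16, -15, -14, -13, -12,
       -11, -10,  -9,  -8,  -7,  -6,  -5,  -4,  -3,  -2,  -1,   0,   1,
         2,   3,   4,   5,   6,   7,   8,   9,  10,  11,  12,  13,  14,
        15,  16,  17,  18,  19,  20,  21,  22,  23]))
z (array([ 0,  0,  0,  0,  0,  0,  0,  0,  0,  4, 11, 15, 21, 22, 26, 28, 27,
       29, 25, 24, 24,  7,  0,  0,  0,  0,  0,  0,  0, 32, 24, 24, 24, 22,
       26,  5,  5,  3,  5,  4,  3,  2,  0,  0,  0,  0,  0]), array([-24, -23, -22, -21, -20, -19, -18, -17, -16, -15, -14, -13, -12,
       -11, -10,  -9,  -8,  -7,  -6,  -5,  -4,  -3,  -2,  -1,   0,   1,
         2,   3,   4,   5,   6,   7,   8,   9,  10,  11,  12,  13,  14,
        15,  16,  17,  18,  19,  20,  21,  22,  23]))
```

Foot and slots line up to about 0.5 mm, and the angles match. Lowering through the opening.

Request:
play_rows --targets "12 0 0.3 0 -0.1 0 1; 24 0 0.3 0 -0.1 0 1; 34 0 0.3 0 -0.1 0 1; 40 0 0.3 0 -0.1 0 1; 40 0 0.3 0 -0.1 0 1"

```text
clock: 12.32
eef_pos: [0.496, -0.0184, 0.2022]
eef_rot: [-1.858, 1.569, -2.337]
force: [-0.2, -0.8, -1.4]
gripper_width: 0.0274
```

```bash
python3 - <<'E'
from h import *
go([.4963,-.0185,.185],62.6)
E
```

```text
at [ 0.496  -0.0184  0.2022] jawyaw 62.54 xdown [-0.0011 -0.0012 -1.    ] q [-0.04  0.21 -0.16  1.21 -0.    0.44] w 0.0274 F [-0.2 -0.8 -1.4] t 12.32
shift [17.2  0.1  0.3] turn [-0.06 -0.03  0.09]
```

Request:
play_rows --targets "5 0 0.2 0 0 0 1; 9 0 0.2 0 0 0 1; 12 0 0.2 0 0 0 1; 15 0 0.2 0 0 0 1; 17 0 0.2 0 0 0 1"

```text
clock: 12.95
eef_pos: [0.4962, -0.0186, 0.185]
eef_rot: [-1.908, 1.569, -2.387]
force: [0.3, 0.0, -1.3]
gripper_width: 0.0271
```

```bash
python3 - <<'E'
from h import *
go([.4963,-.0185,.1755],62.6)
E
```

```text
at [ 0.4962 -0.0186  0.185 ] jawyaw 62.54 xdown [-0.0012 -0.0011 -1.    ] q [-0.04  0.22 -0.19  1.16 -0.    0.44] w 0.0271 F [ 0.3  0.  -1.3] t 12.95
shift [9.5 0.1 0.1] turn [-0.06 -0.03  0.09]
```

The foot is 6.5 mm inside the slots with no contact force, so it has meshed. Continuing to home.

Request:
play_rows --targets "2 0 0 0 0 0 1; 4 0 0 0 0 0 1; 6 0 0 0 0 0 1; 8 0 0 0 0 0 1; 8 0 0 0 0 0 1"

```text
clock: 13.58
eef_pos: [0.4961, -0.0186, 0.1769]
eef_rot: [-1.992, 1.569, -2.472]
force: [0.4, -0.8, -1.5]
gripper_width: 0.0274
```

Request:
play_rows --targets "1 0 0 0 0 0 1; 2 0 0 0 0 0 1; 3 0 0 0 0 0 1; 4 0 0 0 0 0 1; 4 0 0 0 0 0 1"

```text
clock: 14.2
eef_pos: [0.4962, -0.0186, 0.1731]
eef_rot: [-1.744, 1.569, -2.224]
force: [-0.9, -0.2, 5.2]
gripper_width: 0.0273
```

```bash
python3 - <<'E'
from h import *
go([.4963,-.0185,.1655],62.6)
E
```

```text
at [ 0.4962 -0.0186  0.1731] jawyaw 62.54 xdown [-9.0e-04 -1.1e-03 -1.0e+00] q [-0.04  0.22 -0.21  1.13 -0.    0.44] w 0.0273 F [-0.9 -0.2  5.2] t 14.2
shift [7.6 0.1 0. ] turn [-0.06 -0.01  0.08]
```

Request:
play_rows --targets "2 0 0 0 0 0 1; 4 0 0 0 0 0 1; 6 0 0 0 0 0 1; 8 0 0 0 0 0 1; 8 0 0 0 0 0 1" --force 100

```text
clock: 14.82
eef_pos: [0.4964, -0.0186, 0.1656]
eef_rot: [-1.175, 1.57, -1.654]
force: [-1.5, -0.2, 8.4]
gripper_width: 0.0273
```

```bash
python3 - <<'E'
from h import *
go([.4963,-.0185,.1645],62.6)
E
```

```text
at [ 0.4964 -0.0186  0.1656] jawyaw 62.54 xdown [-1.0e-04 -1.2e-03 -1.0e+00] q [-0.04  0.23 -0.23  1.11 -0.    0.44] w 0.0273 F [-1.5 -0.2  8.4] t 14.82
shift [ 1.1  0.1 -0.2] turn [-0.06  0.03  0.07]
```

Request:
play_rows --targets "0.5 0 0 0 0 0 1; 1 0 0 0 0 0 1; 1.5 0 0 0 0 0 1; 2 0 0 0 0 0 1; 2 0 0 0 0 0 1"

```text
clock: 15.45
eef_pos: [0.4967, -0.0187, 0.1649]
eef_rot: [-0.284, 1.569, -0.763]
force: [-4.0, -0.1, 18.3]
gripper_width: 0.0271
```

```bash
python3 - <<'E'
from h import *
go([.4963,-.0185,.1645],62.6)
E
```

```text
at [ 0.4967 -0.0187  0.1649] jawyaw 62.54 xdown [ 0.0015 -0.0014 -1.    ] q [-0.04  0.23 -0.23  1.11 -0.    0.44] w 0.0271 F [-4.  -0.1 18.3] t 15.45
shift [ 0.4 -0.  -0.4] turn [-0.06  0.11  0.03]
```

The force rises steeply now, about 20 N against the 11 N needed, so the hub is at its stop. Last check with the cameras.

```bash
python3 - <<'E'
from h import *
for n in ['wrist','top','scene']:
    p,d,K,V=snap(n,'9');C=cloud(d,K,V).reshape(-1,3)
    c=[.497,-.0185] if n!='top' else [.498,-.0215]
    r=np.hypot(*(C[:,:2]-c).T);S=C[(r<.073)&(r>.032)&(C[:,2]>.07)&(C[:,2]<.1)]
    A=np.c_[S[:,:2]-c,np.ones(len(S))];print(n,'plate',np.linalg.lstsq(A,S[:,2],rcond=None)[0].round(4),len(S))
    if n=='wrist':
        S=C[(r<.021)&(C[:,2]<.08)&(C[:,2]>.055)];print('hub top?',len(S),np.histogram(S[:,2],bins=np.arange(.055,.08,.002)))
    if n=='scene': cv2.imwrite('pics/crop9.png',cv2.resize(p[100:250,100:320,::-1],None,fx=3.5,fy=3.5,interpolation=3))
go([.4967,-.0187,.1645],62.6)
E
```

```text
wrist plate [ 0.0004 -0.0014  0.0842] 18929
hub top? 410 (array([  2,   2,   1,   1,   4, 247,  49,  66,  11,  11,   5,   6]), array([0.055, 0.057, 0.059, 0.061, 0.063, 0.065, 0.067, 0.069, 0.071,
       0.073, 0.075, 0.077, 0.079]))
top plate [ 0.0001 -0.0013  0.0835] 950
scene plate [-0.0426 -0.0185  0.0853] 548
at [ 0.4967 -0.0187  0.1649] jawyaw 62.54 xdown [ 0.0015 -0.0014 -1.    ] q [-0.04  0.23 -0.23  1.11 -0.    0.44] w 0.0267 F [-3.6  0.1 16.6] t 15.6
shift [ 0.4 -0.   0. ] turn [-0.06  0.11  0.03]
```

View pics/crop9.png

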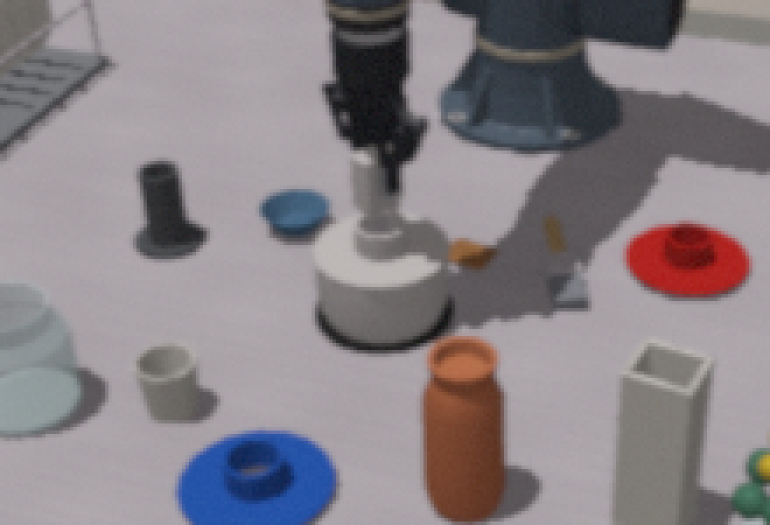

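View pics/top9.png

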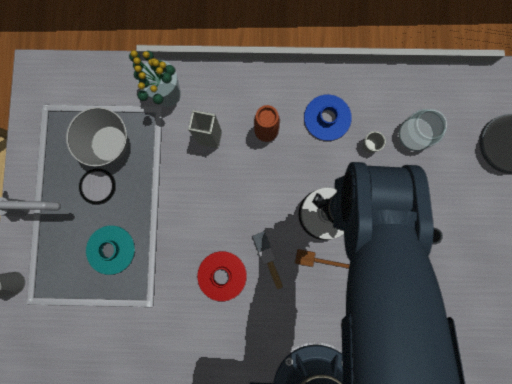

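The top view shows the cover level on the bowl at (323,213), the hub top at z of about 0.066 (pushed down 10 mm), and the bystanders where they were. Handing in.

```bash
python3 -c "
from plant import hand_in;print(hand_in())"
```

```text
the job is handed in; nothing more can be done
None
```

The cover is seated and released, and the handle is meshed in the hub and held pressed down at the stop. I handed the job in at about 15.6 s, and no verdict is reported.

**What I did:** I set the white cover on the bowl and let go, then lifted the handle out of its stand. I turned it to the hub's measured slot angle (about 62.6°) in the air. It slid into the slots with no contact force, so no searching turn was needed. I then pressed it to the stop, with the grip force set at 100 N.

**Last checks:**
- **Cover:** the plate is at z ≈ 0.084 with tilt under 0.1° in the wrist and top views. The scene camera's plane fit disagreed (about 2.5°), probably because of mixed pixels in its small, oblique view. Its picture shows the cover level.
- **Hub:** its top is at z ≈ 0.066, so it is 10 mm down. The tool read 17–18 N against the 11 N needed.
- **Bystanders:** those not hidden by the arm look unmoved in the last pictures.
- **Cameras:** the top and wrist cameras differed by about 3 mm in y. I used the wrist camera's values, and the fit bore them out.

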